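# Secure a sample bottle and crank the stage carriage to the index mark

## Task

The little positioning stage carries a sample bottle. First swing the keeper bar shut across the bottle until it clicks home, then turn the handwheel until the pointer on the carriage stands exactly opposite the tip of the pointed index clip on the scale (not the square clip). Let go, and leave the bottle standing in its pocket and the other things on the bench where they are.

Things in the scene. Friction and masses are not known exactly. Their poses are not given: they have to be found in the camera images.
- stage: Aluminium positioning stage screwed to the bench, plate 102 x 290 mm and 12 mm thick. Origin on the bench under the middle of the carriage's travel; z up. Its y axis is the line of travel: the gear box with the handwheel is at its -y end, the scale and the keeper's front are on its -x side (plate from x = -66 to +36 mm, y = -200 to +90 mm). The turn of the frame about z varies; its x axis points roughly away from the robot.
- carriage (a joint): Position of the carriage along the stage's y axis, in m, 0 at mid travel, limits -0.044 and +0.044; + is away from the handwheel. Driven only by the handwheel: 0.010 m per full turn; it cannot be pushed by hand.
- crank (a joint): Angle of the handwheel in rad, + is clockwise seen from above; clockwise moves the carriage to +y of the stage (away from the handwheel), 6.283 rad = 0.010 m. Several turns are free either way. About 1.5 N at the knob turns it; it stays where it is left.
- keeper (a joint): Angle of the keeper bar in rad: 0 = shut across the bottle against its stop, lying along the stage's -y; opens up to 1.6 (pointing to the stage's -x, towards the robot). It turns about an upright axis, clockwise seen from above as it opens. Stiff pivot, it stays where it is left. A sprung plunger resists from about 0.2 rad down to 0.11 rad (a few N at the pin); past that it snaps towards 0, so push it all the way.
- crank_axis (a point): Point on the upright axis of the handwheel, 86 mm over the bench, 150 mm to the stage's -y of its origin; fixed to the stage.
- knob (a point): Upright, freely revolving grey plastic grip of the handwheel, 16 mm thick, 46 mm tall (from 73 to 119 mm over the bench), 45 mm from the wheel's axis. The point is in its middle, 97 mm over the bench. The wheel under it is 105 mm across, its top face 71 mm over the bench.
- keeper_pin (a point): Upright grey plastic pin at the free end of the keeper bar, 12 mm thick, from 64 to 110 mm over the bench; the point is on its axis 90 mm over the bench. The bar under it has its top 65 mm over the bench. Seen from the pivot with the keeper shut the pin lies at 73 mm along the stage's -y and 14 mm along its -x; it swings with the bar. Bring it in by the pin.
- keeper_pivot (a point): Axis of the keeper bar, 60 mm over the bench, on the carriage 28.5 mm to the stage's -x and 36 mm to its +y of the pocket's centre; travels with the carriage.
- pocket (a point): Centre of the floor of the bottle's pocket on the carriage, 36 mm over the bench; fences 25 mm high on three sides, open to the stage's -x where the keeper shuts.
- pointer_tip (a point): Tip of the small black pointer on the carriage's -x side, 22 mm over the bench. Only its place along the stage's y counts.
- index_tip (a point): Tip of the pointed dark steel index clip on the scale, 22 mm over the bench, 3 mm beyond the pointer's line; axes as the stage's. The pointer has to stand opposite it (same y of the stage). Clip 18 mm wide, 12 mm high, 23 mm deep, ending in a point.
- square_front (a point): Middle of the front of the square dark steel index clip (18 mm wide, blunt front), which is not the target.
- bottle_mid (a point): Sample bottle, 42 mm across, 78 mm tall, 0.05 to 0.10 kg, standing loose in the pocket with its top 114 mm over the bench; the point is at half height on its axis.
- beaker: Bystander: glass beaker, 73 mm across, 94 mm tall; origin under its centre.
- tape_roll: Bystander: roll of label tape lying flat, 77 mm across, 19 mm high; origin under its centre.
- timer: Bystander: white lab timer, 58 x 58 x 20 mm; origin under its centre.
There are look-alikes about, which are no part of the job. What is shaped like the part that bears bottle_mid but turquoise or yellow is not meant.

How it is judged:
By the outcome, as a careful person would: the job done as asked, in the order asked, and still so for the second after the job is handed in, with the robot touching nothing.
It also fails if it takes over 72 s, if anything falls off the work surface, if the arm or the gripper's body presses on something with over 40 N, if the wrist force passes 120 N, or if a joint passes its speed limit or range.

## Robot

A 7-joint arm with a two-finger parallel gripper is mounted at the origin on a cart in front of the work surface, level with it; the furniture and walls round the work are solid. World frame = base frame: x ahead of the robot, y to its left, z up, the work surface at z = 0. Lengths are in m, angles in rad, forces in N, time in s.
With the tool pointing down it reaches from about 0.4 to 0.9 m from the base axis. Payload 5.5 kg.
Tool frame: the origin (TCP) lies between the finger pads; the fingertips stand 19 mm ahead of it and the grasp point (between the pads) is the TCP (r.nose_length is the distance from the TCP to the fingertips, in m); x points along the fingers, y is the direction in which the jaws open and shut, and the axes are right-handed (so a half turn about x gives the same grasp; the last joint's range is limited). The gripper opens to 85 mm and grips with 20 to 120 N. Pads are 22 mm wide; open, the fingers measure 114 mm over their backs; the gripper's body (76 mm by 85 mm) begins 54 mm behind the grasp point. The pads swing forward as they close: fully open they stand 13 mm farther back than shut.
Start: joints at [1.447, 0.501, -0.427, 1.55, 0.221, 1.138, -0.21], TCP at [0.245, -0.602, 0.25] pointing down, gripper open.
Joint ranges: [-2.88, 2.88], [-0.31, 2.03], [-1.54, 1.56], [0.2, 2.42], [-1.41, 4.55], [0.19, 2.02], [-2.57, 2.57]. Speed limits (rad/s): [2.57, 2.57, 3.14, 3.14, 3.14, 3.14, 3.14].

## Interface

Orientations are given as a 3x3 rotation matrix whose columns are the frame's x, y, z axes.
In Python, from workcell import r gives the robot as it stands. The module is installed in compiled form; this text tells all that it offers.
- The arm moves only by the tool send_rows, never from a script. Its argument "targets" is one flat list of numbers, 7 for each row, row after row: the shift along the world's x, y, z in units of 25 mm (1.0 is 25 mm), then the turn, a rotation vector about the world's x, y, z in units of 5 degrees (1.0 is 5 degrees), then the gripper command: -1 is fully open, 1 is shut, values between are in proportion. In form: [dx, dy, dz, ax, ay, az, grip, dx, dy, dz, ax, ay, az, grip, ...]. A call has 1 to 5 rows; each row is the pose to reach, as a shift and turn from the pose measured when the call began; what a row does not reach only later rows make up. A row lasts 1/8 s, in which the tool goes at most 62.5 mm and 10.7 degrees, less where a joint would pass 70% of its speed; a pose out of reach is approached as far as the arm can. A call with a gripper value outside its range is refused whole. The fingers move at their own pace and stop on an object; the grip force is fixed at half the most. Time passes only in rows, so rows that repeat a pose let the fingers close. It gives the time, the measured TCP pose, the force and the opening at its end, in the units of the state.
- r.state(): the state, without advancing time (a new reading comes with each control period).
- r.snapshot(name): name is "scene" or "top" or "wrist"; returns the picture (480x640x3 uint8, red, green, blue); there is no depth.
- r.calibration(name): a dict with "K" (3x3 intrinsics, pixels), "R" (3x3) and "t" (3): a world point X has camera coordinates R X + t. Camera axes: x right, y down, z forward; pixel columns grow to the right and rows downward; lengths in m; the calibration is good to about 2 mm. A picture is of the moment at which its call begins: read the wrist's pose just before it. calibration takes no time and is no camera call; for the wrist camera it gives the pose at the moment of the call.
- r.job_done(): hands the job in, once; it reports no verdict.
The state is a dict: "t": time; "joints": joint angles; "dq": joint speeds; "joint_torque": joint torques, N m; "eef_pos": TCP position; "tool_rot": TCP orientation; "wrist_force": force on the tool from outside, world axes, zero at the start; "ft_torque": the same for the moment, N m; "grip_width": opening from 0.0 (shut) to 1.0 (fully open).
Only numpy, scipy, OpenCV 4.12 (cv2) and the standard library are available. Lean on these libraries where they do the work, as an engineer would, in place of code of your own. Each camera call takes 0.05 s, during which the arm holds its last target. There are 200 camera calls.

## Working session

There is one attempt and no reset: what is moved stays moved. The work goes in short steps, Python scripts to look and compute and a tool call to move; the robot and the scene stay as the last step left them, time stands still between calls to the robot, and variables do not carry over. Pictures are saved under pics/ and viewed, about 8 in all and at most 12, crops included, and the job is handed in when it is done.

Besides the shell and the picture viewer there is one more tool, called as name(argument=value, ...), one argument or row to a line, values as JSON. send_rows: Moves the arm, as the interface text tells. Its arguments: {"type":"object","properties":{"targets":{"type":"array","items":{"type":"number"}}},"required":["targets"]}

```bash
mkdir -p pics; python3 - <<'E'
from workcell import r
import cv2,numpy as np
s=r.state();print(s['t'],s['eef_pos'],np.round(s['tool_rot'],3).tolist(),s['grip_width'],r.nose_length)
for n in("scene","top"):
    im=r.snapshot(n);cv2.imwrite(f"pics/{n}0.png",im[:,:,::-1])
    c=r.calibration(n);print(n,np.round(c["K"],1).tolist(),np.round(c["R"],4).tolist(),np.round(c["t"],4).tolist())
E
```

```text
0.0 [ 0.24491378 -0.60136494  0.24924087] [[-0.001, 0.377, -0.926], [0.002, -0.926, -0.377], [-1.0, -0.002, -0.0]] 1.0012842346269342 0.019
scene [[552.9, 0.0, 312.9], [0.0, 552.9, 236.7], [0.0, 0.0, 1.0]] [[-0.8136, -0.5815, 0.0001], [-0.28, 0.3917, -0.8765], [0.5096, -0.7131, -0.4815]] [0.372, 0.3291, 0.7776]
top [[443.7, 0.0, 324.0], [0.0, 443.7, 239.9], [0.0, 0.0, 1.0]] [[0.0239, -0.9996, 0.0148], [-0.9819, -0.0263, -0.1877], [0.188, -0.01, -0.9821]] [-0.2373, 0.5976, 1.1166]
```

View pics/scene0.png

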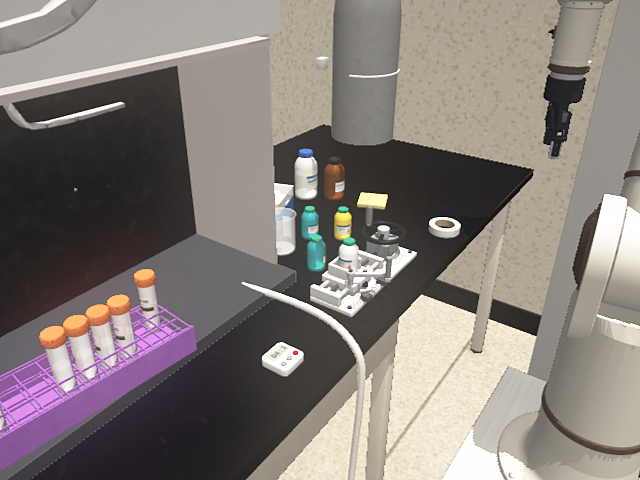

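View pics/top0.png

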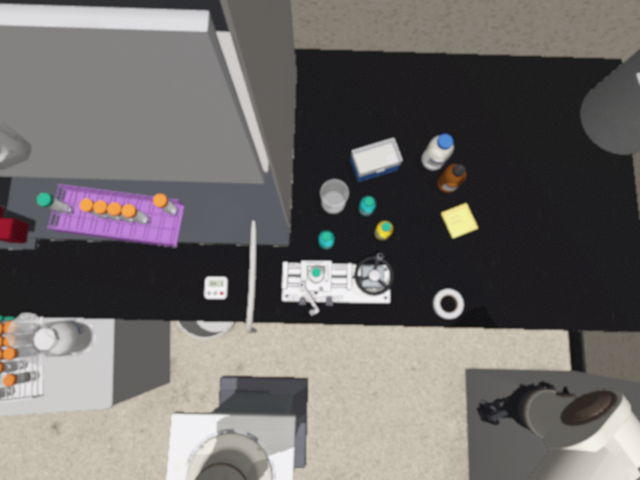

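The scene view shows the stage near (365,275). In the top view the stage spans (282..392, 262..302), with the handwheel at (374,276), the bottle at (316,272) and the keeper pin at about (313,309). I'll enlarge the top crop.

```bash
cat > h.py <<'E'
from workcell import r
import cv2,numpy as np
def ray(n,u,v,z,c=None):
    c=c or r.calibration(n);d=c["R"].T@np.linalg.solve(c["K"],[u,v,1.]);o=-c["R"].T@c["t"]
    return o+d*(z-o[2])/d[2]
def proj(n,X,c=None):
    c=c or r.calibration(n);p=c["K"]@(c["R"]@np.array(X)+c["t"]);return p[:2]/p[2]
E
python3 - <<'E'
from h import *
a=cv2.imread("pics/top0.png")[245:325,272:402];b=cv2.imread("pics/scene0.png")[215:315,300:430]
cv2.imwrite("pics/c1.png",np.vstack([cv2.resize(a,None,fx=6,fy=6,interpolation=cv2.INTER_CUBIC)]))
for uv in((282,262),(282,302),(392,302),(392,262)):print(ray("top",*uv,.012))
c=r.calibration("wrist");print(c)
E
```

```text
[ 0.54797428 -0.10960325  0.012     ]
[ 0.43999074 -0.11410613  0.012     ]
[ 0.44727521 -0.40938053  0.012     ]
[ 0.55578292 -0.40991218  0.012     ]
{'K': array([[424.43263918,   0.        , 316.37668597],
       [  0.        , 424.43263918, 243.60842196],
       [  0.        ,   0.        ,   1.        ]]), 'R': array([[ 0.3774104 , -0.92604418, -0.00189132],
       [-0.87537946, -0.35742675,  0.32551023],
       [-0.30211287, -0.12119532, -0.94553663]]), 't': array([-0.64833955, -0.04151255,  0.38124149])}
```

View pics/c1.png

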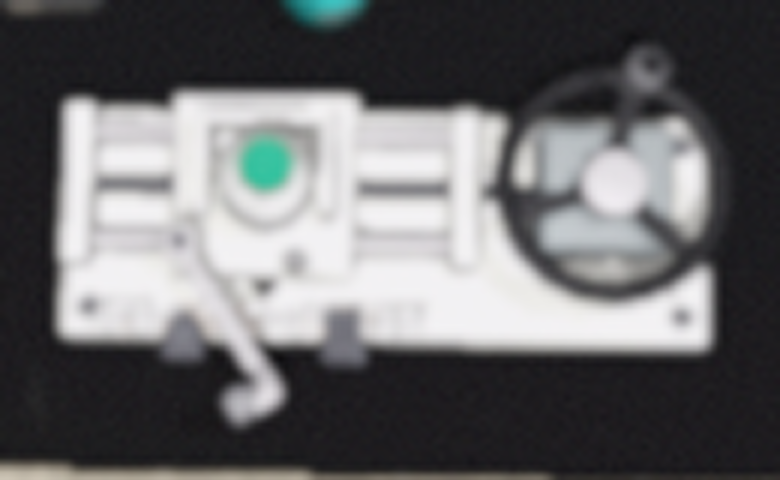

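The crop shows:
- The pointer is at (265,290), the pointed clip at (182,320) on the left (+y), and the square clip at (345,335).
- The keeper is open with its pivot at (180,240) and its pin at about (240,405). The knob is at (650,65).

I need a better view, so I'll move the wrist camera over the stage.

send_rows(
  targets=[6.2, 14, 2, 0, 0, -4.1, -1, 6.2, 14, 2, 0, 0, -4.1, -1, 6.2, 14, 2, 0, 0, -4.1, -1, 6.2, 14, 2, 0, 0, -4.1, -1, 6.2, 14, 2, 0, 0, -4.1, -1],
)

```text
t: 0.72
eef_pos: [0.3708, -0.3163, 0.2901]
tool_rot: [[-0.0, 0.029, -1.0], [0.002, -1.0, -0.029], [-1.0, -0.002, 0.0]]
wrist_force: [0.9, 0.1, 0.2]
grip_width: 1.0
```

send_rows(
  targets=[1.2, 2.4, 0.4, 0, 0, 0, -1, 1.2, 2.4, 0.4, 0, 0, 0, -1, 1.2, 2.4, 0.4, 0, 0, 0, -1],
)

```text
t: 1.1
eef_pos: [0.4008, -0.2561, 0.3]
tool_rot: [[-0.001, 0.031, -1.0], [0.001, -1.0, -0.031], [-1.0, -0.001, 0.0]]
wrist_force: [0.2, -0.9, 0.5]
grip_width: 0.996
```

```bash
python3 - <<'E'
from h import *
c=r.calibration("wrist");im=r.snapshot("wrist");cv2.imwrite("pics/w1.png",im[:,:,::-1]);np.savez("w1.npz",**c)
cv2.imwrite("pics/w1v.png",cv2.resize(im[:,:,::-1],(800,600),interpolation=cv2.INTER_CUBIC))
s=r.state();print(s['t'],s['eef_pos'])
E
```

```text
1.15 [ 0.40011868 -0.25717619  0.29974174]
```

View pics/w1v.png

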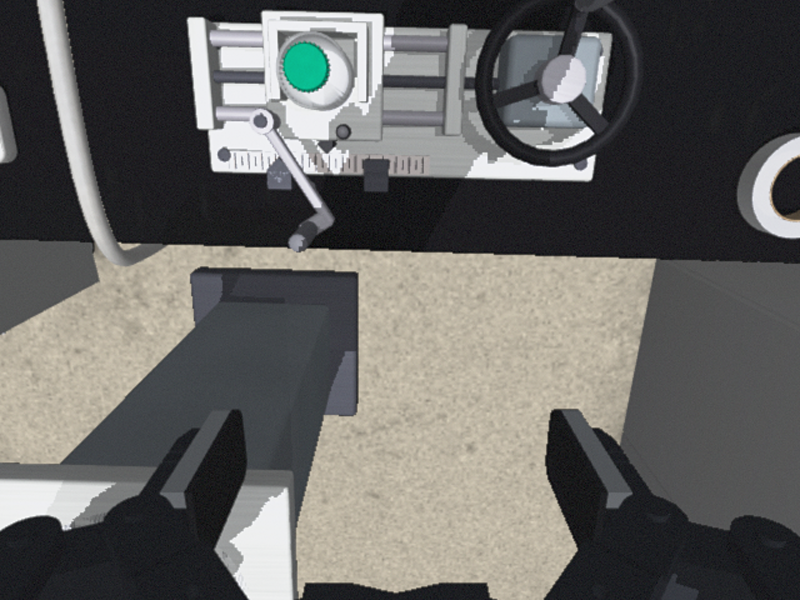

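The wrist view shows the plate's front corners at (212,172) and (593,181). The hub is at (563,78), the keeper pivot at (262,120), the pin top at (297,243) and the pointer at (328,150). The knob is cut off at about (592,0). I'll fit the stage pose from these.

```bash
cat >> h.py <<'E'
def stage(p,S):  # p=(x,y,yaw), S stage pts -> world
    c,s=np.cos(p[2]),np.sin(p[2]);S=np.atleast_2d(S);return np.c_[p[0]+c*S[:,0]-s*S[:,1],p[1]+s*S[:,0]+c*S[:,1],S[:,2]]
E
python3 - <<'E'
from h import *
from scipy.optimize import least_squares
c=dict(np.load("w1.npz"));k=1.25
S=np.array([[-.066,.09,.012],[-.066,-.2,.012],[0,-.15,.086]]);uv=np.array([[212,172],[593,181],[563,78]])/k
ct=r.calibration("top");S2=S;uvt=np.array([[57,341],[712,352],[613,182]])/6+[272,245]
def f(p):
    W=stage(p,S);return np.concatenate([np.ravel([proj(0,w,c) for w in W]-uv),.5*np.ravel([proj(0,w,ct) for w in W]-uvt)])
o=least_squares(f,[.51,-.2,0]);p=o.x;print(p,np.degrees(p[2]),np.round(o.fun,1));np.save("stage.npy",p)
def inv(X):
    C,s=np.cos(p[2]),np.sin(p[2]);d=X[:2]-p[:2];return np.round([C*d[0]+s*d[1],-s*d[0]+C*d[1]],4)
for n,u,v,z in(("pointer",328,150,.022),("index",277,166,.022),("pivot",262,120,.065),("pin",297,243,.11),("bottle",306,66,.114),("pinbase",322,220,.065)):
    X=ray(0,u/k,v/k,z,c);print(n,X,inv(X))
X=ray("top",272+650/6,245+65/6,.119);print("knob top",X,inv(X))
E
```

```text
[ 0.51102963 -0.20163096  0.01192984] 0.6835296645683265 [-2.4  1.2 -1.  -0.   2.7 -0.2 -0.  -0.7 -0.6 -0.9 -0.  -0.6]
pointer [ 0.46439369 -0.20375589  0.022     ] [-0.0467 -0.0016]
index [ 0.45193697 -0.16619391  0.022     ] [-0.0587  0.0361]
pivot [ 0.48377734 -0.16709615  0.065     ] [-0.0268  0.0349]
pin [ 0.41468577 -0.19530042  0.11      ] [-0.0963  0.0075]
bottle [ 0.51203357 -0.20370486  0.114     ] [ 0.001  -0.0021]
pinbase [ 0.4209112  -0.20445307  0.065     ] [-0.0901 -0.0017]
knob top [ 0.55510638 -0.36301078  0.119     ] [ 0.0421 -0.1619]
```

```bash
python3 - <<'E'
from h import *
p=np.load("stage.npy");e=r.state()['eef_pos']
for a in np.arange(-158.5,-95,7.2):
    t=np.radians(a);W=stage(p,[-.0285+.0743*np.cos(t),.0345+.0743*np.sin(t),.09])[0]
    if a<-158: W0=W;print((W-e)/.025)
    print(round(a,1),np.round(W,4),np.round((W-W0)/.025,2))
E
```

```text
[ 0.52804639  2.46595969 -8.38966951]
-158.5 [ 0.4133 -0.1955  0.09  ] [0. 0. 0.]
-151.3 [ 0.4174 -0.2039  0.09  ] [ 0.16 -0.34  0.  ]
-144.1 [ 0.4225 -0.2118  0.09  ] [ 0.37 -0.65  0.  ]
-136.9 [ 0.4285 -0.2189  0.09  ] [ 0.61 -0.93  0.  ]
-129.7 [ 0.4353 -0.2252  0.09  ] [ 0.88 -1.19  0.  ]
-122.5 [ 0.4429 -0.2306  0.09  ] [ 1.19 -1.4   0.  ]
-115.3 [ 0.4512 -0.235   0.09  ] [ 1.51 -1.58  0.  ]
-108.1 [ 0.4599 -0.2384  0.09  ] [ 1.86 -1.71  0.  ]
-100.9 [ 0.4689 -0.2406  0.09  ] [ 2.22 -1.8   0.  ]
```

send_rows(
  targets=[0.56, 2.47, 0, 0, 0, 0, -1, 0.56, 2.47, -3, 0, 0, 0, -1, 0.56, 2.47, -5.5, 0, 0, 0, -1, 0.56, 2.47, -8.0, 0, 0, 0, -1, 0.56, 2.47, -8.38, 0, 0, 0, -1],
)

```text
t: 1.78
eef_pos: [0.4103, -0.1961, 0.0859]
tool_rot: [[-0.008, 0.025, -1.0], [0.005, -1.0, -0.025], [-1.0, -0.005, 0.008]]
wrist_force: [-0.5, 0.3, 0.3]
grip_width: 0.995
```

send_rows(
  targets=[0, 0, 0, 0, 0, 0, 0.5, 0, 0, 0, 0, 0, 0, 1, 0, 0, 0, 0, 0, 0, 1, 0, 0, 0, 0, 0, 0, 1, 0, 0, 0, 0, 0, 0, 1],
)

```text
t: 2.4
eef_pos: [0.411, -0.1968, 0.0871]
tool_rot: [[-0.006, 0.025, -1.0], [0.003, -1.0, -0.025], [-1.0, -0.003, 0.006]]
wrist_force: [-2.2, 0.2, 6.9]
grip_width: 0.121
```

send_rows(
  targets=[0.16, -0.34, 0.06, 0, 0, 0, 1, 0.37, -0.65, 0.1, 0, 0, 0, 1, 0.61, -0.93, 0.1, 0, 0, 0, 1, 0.88, -1.19, 0.1, 0, 0, 0, 1, 1.19, -1.4, 0.1, 0, 0, 0, 1],
)

```text
t: 3.02
eef_pos: [0.4392, -0.2311, 0.0881]
tool_rot: [[-0.01, 0.025, -1.0], [0.006, -1.0, -0.025], [-1.0, -0.006, 0.01]]
wrist_force: [-2.2, 5.2, -19.2]
grip_width: 0.124
```

send_rows(
  targets=[0.32, -0.17, 0.05, 0, 0, 0, 1, 0.67, -0.3, 0.05, 0, 0, 0, 1, 1.03, -0.38, 0.05, 0, 0, 0, 1, 1.15, -0.4, 0.05, 0, 0, 0, 1, 1.25, -0.4, 0.05, 0, 0, 0, 1],
)

```text
t: 3.65
eef_pos: [0.466, -0.2409, 0.0884]
tool_rot: [[-0.02, 0.025, -1.0], [0.007, -1.0, -0.025], [-1.0, -0.007, 0.02]]
wrist_force: [-14.5, 5.3, -3.7]
grip_width: 0.12
```

send_rows(
  targets=[0, 0, 0, 0, 0, 0, 0.2, 0, 0, 0, 0, 0, 0, 0, 0, 0, 0, 0, 0, 0, 0, 0, 0, 2, 0, 0, 0, 0, -3, 0, 6, 0, 0, 0, 0],
)

```text
t: 4.28
eef_pos: [0.4315, -0.2409, 0.1906]
tool_rot: [[-0.015, 0.027, -1.0], [0.007, -1.0, -0.027], [-1.0, -0.007, 0.015]]
wrist_force: [0.7, -1.1, 0.5]
grip_width: 0.502
```

```bash
python3 - <<'E'
from h import *
print(r.state()['eef_pos'],r.state()['wrist_force'])
c=r.calibration("wrist");im=r.snapshot("wrist")[:,:,::-1];cv2.imwrite("pics/w2.png",im);np.savez("w2.npz",**c)
cv2.imwrite("pics/w2v.png",cv2.resize(im,(800,600),interpolation=cv2.INTER_CUBIC))
E
```

```text
[ 0.43148454 -0.24089973  0.19055496] [ 0.74681842 -1.06642566  0.52700847]
```

View pics/w2v.png

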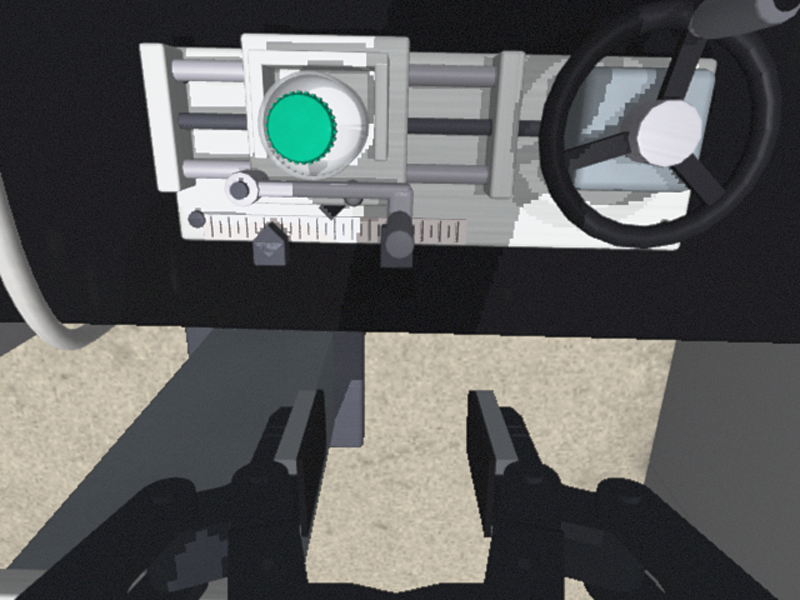

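The keeper now lies shut along the stage, with its pivot at (241,188) and pin top at (399,245). The pointer tip is at (333,217), the index tip at (272,223), the hub at (669,132) and the knob top at about (775,8). Now I'll put numbers on these.

```bash
python3 - <<'E'
from h import *
from scipy.optimize import least_squares
c=dict(np.load("w2.npz"));c1=dict(np.load("w1.npz"));k=1.25
S=np.array([[-.066,.09,.012],[-.066,-.2,.012],[0,-.15,.086]])
D=[(c,np.array([[180,240],[680,248],[669,132]])/k),(c1,np.array([[212,172],[593,181],[563,78]])/k)]
f=lambda p:np.concatenate([np.ravel([proj(0,w,C) for w in stage(p,S)]-uv) for C,uv in D])
o=least_squares(f,[.51,-.2,0]);p=o.x;print(p,np.degrees(p[2]),np.round(o.fun,1));np.save("stage.npy",p)
def inv(X):
    C,s=np.cos(p[2]),np.sin(p[2]);d=X[:2]-p[:2];return np.round([C*d[0]+s*d[1],-s*d[0]+C*d[1]],4)
q={}
for n,u,v,z in(("pointer",333,217,.022),("index",272,223,.022),("pivot",241,188,.065),("pin",399,245,.11),("hub",669,132,.086),("knob",775,8,.119)):
    X=ray(0,u/k,v/k,z,c);q[n]=inv(X);print(n,X,q[n])
d=q["pin"]-q["pivot"];print("keeper",-np.arctan2(d[1],d[0])+np.arctan2(-.073,-.014),np.hypot(*d))
X=ray("top",272+650/6,245+65/6,.119);print("knob top",X,inv(X)-q["hub"])
E
python3 -c "
import cv2;i=cv2.imread('pics/w2.png')[130:220,130:400];cv2.imwrite('pics/w2c.png',cv2.resize(i,None,fx=2.96,fy=2.96,interpolation=cv2.INTER_CUBIC))"
```

```text
[ 0.51128477 -0.20047389  0.01569706] 0.8993751906370631 [-2.6  2.  -2.   0.7  5.   0.3 -3.3  1.3 -1.8 -1.1  1.2 -1.5]
pointer [ 0.463177   -0.20355674  0.022     ] [-0.0482 -0.0023]
index [ 0.45889004 -0.16977417  0.022     ] [-0.0519  0.0315]
pivot [ 0.48351691 -0.1664872   0.065     ] [-0.0272  0.0344]
pin [ 0.46954956 -0.23977333  0.11      ] [-0.0423 -0.0386]
hub [ 0.51370406 -0.34789128  0.086     ] [ 1.000e-04 -1.474e-01]
knob [ 0.55300344 -0.35827251  0.119     ] [ 0.0392 -0.1584]
keeper 0.01449252365018916 0.07454535532144173
knob top [ 0.55510638 -0.36301078  0.119     ] [ 0.0412 -0.0158]
```

The keeper is shut (angle about 0, pin radius matches). Index minus pointer is about +34 mm, which is about 3.4 turns clockwise. Now I'll grip the knob at about (0.557,-0.3615).

send_rows(
  targets=[2.5, -2.4, 0.2, 0, 0, 0, -0.4, 5.02, -4.82, 0.2, 0, 0, 0, -0.4, 5.02, -4.82, 0, 0, 0, 0, -0.4, 5.02, -4.82, -2, 0, 0, 0, -0.4, 5.02, -4.82, -3.65, 0, 0, 0, -0.4],
)

```text
t: 4.95
eef_pos: [0.5541, -0.3642, 0.1035]
tool_rot: [[-0.014, 0.024, -1.0], [-0.0, -1.0, -0.024], [-1.0, 0.0, 0.014]]
wrist_force: [-0.5, 0.0, 0.3]
grip_width: 0.699
```

send_rows(
  targets=[0, 0, 0, 0, 0, 0, -0.4, 0, 0, 0, 0, 0, 0, 1, 0, 0, 0, 0, 0, 0, 1, 0, 0, 0, 0, 0, 0, 1, 0, 0, 0, 0, 0, 0, 1],
)

```text
t: 5.58
eef_pos: [0.5556, -0.3648, 0.1063]
tool_rot: [[-0.011, 0.024, -1.0], [-0.003, -1.0, -0.024], [-1.0, 0.002, 0.011]]
wrist_force: [-0.8, 0.6, 5.0]
grip_width: 0.175
```

```bash
python3 - <<'E'
from h import *
print(r.state()['eef_pos'],r.state()['wrist_force'])
im=r.snapshot("wrist")[:,:,::-1]
cv2.imwrite("pics/w3.png",im)
E
```

```text
[ 0.55558885 -0.36477671  0.10631464] [-0.78867964  0.62851038  5.01994898]
```

View pics/w3.png

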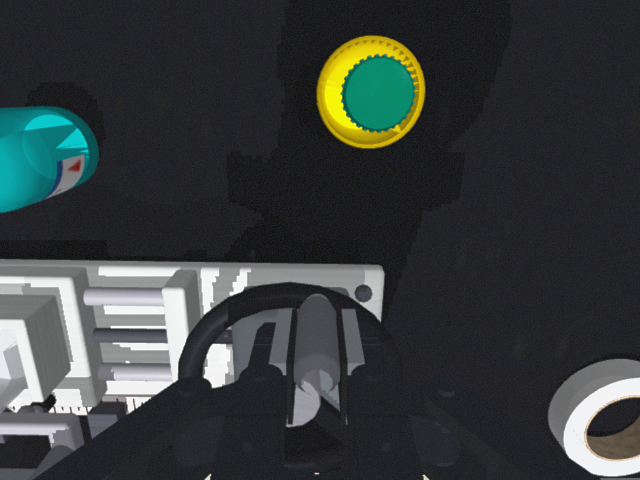

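The knob sits between the pads at (317,350), gripped. I'll turn clockwise 120° per call.

send_rows(
  targets=[-0.53, -0.76, 0, 0, 0, 0, 1, -1.38, -1.16, 0, 0, 0, 0, 1, -2.31, -1.08, 0, 0, 0, 0, 1, -3.07, -0.54, 0, 0, 0, 0, 1, -3.07, -0.54, 0, 0, 0, 0, 1],
)

```text
t: 6.25
eef_pos: [0.4751, -0.3792, 0.1064]
tool_rot: [[-0.016, 0.022, -1.0], [-0.004, -1.0, -0.022], [-1.0, 0.003, 0.016]]
wrist_force: [-5.9, -2.2, -1.9]
grip_width: 0.176
```

send_rows(
  targets=[-0.23, 0.88, 0, 0, 0, 0, 1, -0.15, 1.8, 0, 0, 0, 0, 1, 0.38, 2.57, 0, 0, 0, 0, 1, 1.23, 2.96, 0, 0, 0, 0, 1, 1.23, 2.96, 0, 0, 0, 0, 1],
)

```text
t: 6.88
eef_pos: [0.5078, -0.3085, 0.1065]
tool_rot: [[-0.013, 0.022, -1.0], [-0.009, -1.0, -0.022], [-1.0, 0.009, 0.013]]
wrist_force: [2.6, -11.6, -11.7]
grip_width: 0.174
```

send_rows(
  targets=[0.85, -0.05, 0, 0, 0, 0, 1, 1.61, -0.58, 0, 0, 0, 0, 1, 2.0, -1.43, 0, 0, 0, 0, 1, 1.92, -2.36, 0, 0, 0, 0, 1, 1.92, -2.36, 0, 0, 0, 0, 1],
)

```text
t: 7.5
eef_pos: [0.5544, -0.369, 0.1065]
tool_rot: [[-0.016, 0.02, -1.0], [-0.009, -1.0, -0.02], [-1.0, 0.009, 0.016]]
wrist_force: [-4.6, 0.5, -0.8]
grip_width: 0.172
```

```bash
python3 - <<'E'
from h import *
h=np.array([.5136,-.352])
for a0 in(-20,-140,-260):
    f=lambda a:h+.045*np.array([np.cos(np.radians(a)),np.sin(np.radians(a))])
    print(a0,np.round([f(a0-30*k) for k in range(5)],4).tolist(),np.round([(f(a0-30*k)-f(a0))/.025 for k in range(1,5)],2).tolist())
E
```

```text
-20 [[0.5559, -0.3674], [0.5425, -0.3865], [0.5214, -0.3963], [0.4982, -0.3943], [0.4791, -0.3809]] [[-0.53, -0.76], [-1.38, -1.16], [-2.31, -1.08], [-3.07, -0.54]]
-140 [[0.4791, -0.3809], [0.4693, -0.3598], [0.4713, -0.3366], [0.4847, -0.3175], [0.5058, -0.3077]] [[-0.39, 0.84], [-0.31, 1.77], [0.22, 2.54], [1.07, 2.93]]
-260 [[0.5058, -0.3077], [0.529, -0.3097], [0.5481, -0.3231], [0.5579, -0.3442], [0.5559, -0.3674]] [[0.93, -0.08], [1.69, -0.62], [2.09, -1.46], [2.0, -2.39]]
```

send_rows(
  targets=[-0.48, -0.7, 0, 0, 0, 0, 1, -1.32, -1.09, 0, 0, 0, 0, 1, -2.25, -1.01, 0, 0, 0, 0, 1, -3.01, -0.48, 0, 0, 0, 0, 1, -3.01, -0.48, 0, 0, 0, 0, 1],
)

```text
t: 8.12
eef_pos: [0.4768, -0.3813, 0.1065]
tool_rot: [[-0.019, 0.02, -1.0], [-0.009, -1.0, -0.02], [-1.0, 0.009, 0.019]]
wrist_force: [-5.0, -1.8, -3.0]
grip_width: 0.172
```

send_rows(
  targets=[-0.3, 0.86, 0, 0, 0, 0, 1, -0.22, 1.79, 0, 0, 0, 0, 1, 0.32, 2.55, 0, 0, 0, 0, 1, 1.16, 2.94, 0, 0, 0, 0, 1, 1.16, 2.94, 0, 0, 0, 0, 1],
)

```text
t: 8.75
eef_pos: [0.5087, -0.3086, 0.1065]
tool_rot: [[-0.015, 0.022, -1.0], [-0.011, -1.0, -0.021], [-1.0, 0.011, 0.015]]
wrist_force: [1.4, -3.5, -8.3]
grip_width: 0.175
```

send_rows(
  targets=[0.81, -0.04, 0, 0, 0, 0, 1, 1.58, -0.58, 0, 0, 0, 0, 1, 1.97, -1.42, 0, 0, 0, 0, 1, 1.89, -2.35, 0, 0, 0, 0, 1, 1.89, -2.35, 0, 0, 0, 0, 1],
)

```text
t: 9.38
eef_pos: [0.5543, -0.3695, 0.1064]
tool_rot: [[-0.019, 0.019, -1.0], [-0.011, -1.0, -0.019], [-1.0, 0.011, 0.019]]
wrist_force: [-4.7, 1.1, 1.8]
grip_width: 0.172
```

send_rows(
  targets=[-0.48, -0.7, 0, 0, 0, 0, 1, -1.32, -1.09, 0, 0, 0, 0, 1, -2.25, -1.01, 0, 0, 0, 0, 1, -3.01, -0.48, 0, 0, 0, 0, 1, -3.01, -0.48, 0, 0, 0, 0, 1],
)

```text
t: 10.0
eef_pos: [0.477, -0.3816, 0.1065]
tool_rot: [[-0.021, 0.019, -1.0], [-0.011, -1.0, -0.018], [-1.0, 0.011, 0.021]]
wrist_force: [-3.0, -1.2, -4.1]
grip_width: 0.173
```

send_rows(
  targets=[-0.3, 0.86, 0, 0, 0, 0, 1, -0.22, 1.79, 0, 0, 0, 0, 1, 0.32, 2.55, 0, 0, 0, 0, 1, 1.16, 2.94, 0, 0, 0, 0, 1, 1.16, 2.94, 0, 0, 0, 0, 1],
)

```text
t: 10.62
eef_pos: [0.5081, -0.3087, 0.1065]
tool_rot: [[-0.019, 0.02, -1.0], [-0.012, -1.0, -0.02], [-1.0, 0.012, 0.019]]
wrist_force: [1.4, -1.2, -7.7]
grip_width: 0.171
```

send_rows(
  targets=[0.81, -0.04, 0, 0, 0, 0, 1, 1.58, -0.58, 0, 0, 0, 0, 1, 1.97, -1.42, 0, 0, 0, 0, 1, 1.89, -2.35, 0, 0, 0, 0, 1, 1.89, -2.35, 0, 0, 0, 0, 1],
)

```text
t: 11.25
eef_pos: [0.5536, -0.3712, 0.1065]
tool_rot: [[-0.021, 0.016, -1.0], [-0.014, -1.0, -0.016], [-1.0, 0.013, 0.021]]
wrist_force: [-2.8, -0.9, -2.0]
grip_width: 0.172
```

Three turns are done. I'll release, lift, and look closely at pointer and index.

send_rows(
  targets=[0, 0, 0, 0, 0, 0, -0.2, 0, 0, 0, 0, 0, 0, -0.2, 0, 0, 0, 0, 0, 0, -0.2, 0, 0, 1.5, 0, 0, 0, -0.2, 0, 0, 3.5, 0, 0, 0, -0.2],
)

```text
t: 11.88
eef_pos: [0.553, -0.3702, 0.1936]
tool_rot: [[-0.023, 0.017, -1.0], [-0.012, -1.0, -0.017], [-1.0, 0.011, 0.023]]
wrist_force: [1.0, -0.6, 0.0]
grip_width: 0.598
```

send_rows(
  targets=[-2.4, 0.5, 0, 0, 0, 0, -0.2, -4.5, 2, 0, 0, 0, 0, -0.2, -6, 4, 0, 0, 0, 0, -0.2, -6.7, 6, 0, 0, 0, 0, -0.2, -6.7, 7.9, 0, 0, 0, 0, -0.2],
)

```text
t: 12.5
eef_pos: [0.3839, -0.1714, 0.1939]
tool_rot: [[-0.023, 0.017, -1.0], [-0.013, -1.0, -0.016], [-1.0, 0.013, 0.023]]
wrist_force: [1.8, 0.4, 0.4]
grip_width: 0.598
```

send_rows(
  targets=[0, 0, -1.8, 0, 0, 0, -0.2, 0, 0, -3.6, 0, 0, 0, -0.2, 0, 0, -3.6, 0, 0, 0, -0.2, 0, 0, -3.6, 0, 0, 0, -0.2],
)

```text
t: 13.0
eef_pos: [0.385, -0.1713, 0.1051]
tool_rot: [[-0.022, 0.017, -1.0], [-0.014, -1.0, -0.017], [-1.0, 0.013, 0.022]]
wrist_force: [1.1, 0.4, -0.2]
grip_width: 0.602
```

```bash
python3 - <<'E'
from h import *
print(r.state()['eef_pos'],r.state()['wrist_force'])
c=r.calibration("wrist");im=r.snapshot("wrist")[:,:,::-1];cv2.imwrite("pics/w4.png",im);np.savez("w4.npz",**c)
cv2.imwrite("pics/w4v.png",cv2.resize(im,(800,600),interpolation=cv2.INTER_CUBIC))
E
```

```text
[ 0.38499996 -0.17130045  0.1050712 ] [ 1.05183171  0.36959874 -0.21674092]
```

View pics/w4v.png

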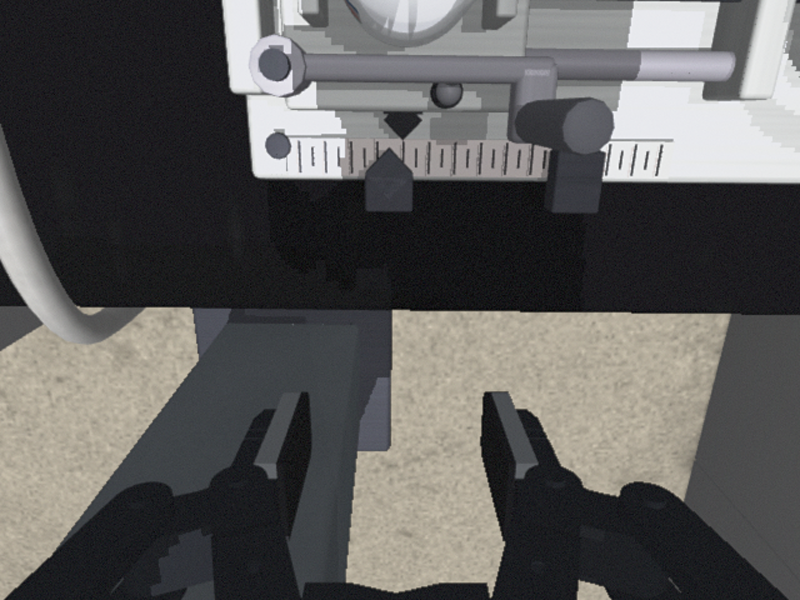

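The pointer tip is at about (402,139) and the index tip at about (388,149), so the carriage still needs a few mm to +y. The keeper is still shut. I'll crop for subpixel reading.

```bash
python3 - <<'E'
from h import *
im=cv2.imread("pics/w4.png");a=im[85:150,270:370];cv2.imwrite("pics/w4c.png",cv2.resize(a,None,fx=8,fy=8,interpolation=cv2.INTER_CUBIC))
E
```

```text
(no output)
```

View pics/w4c.png

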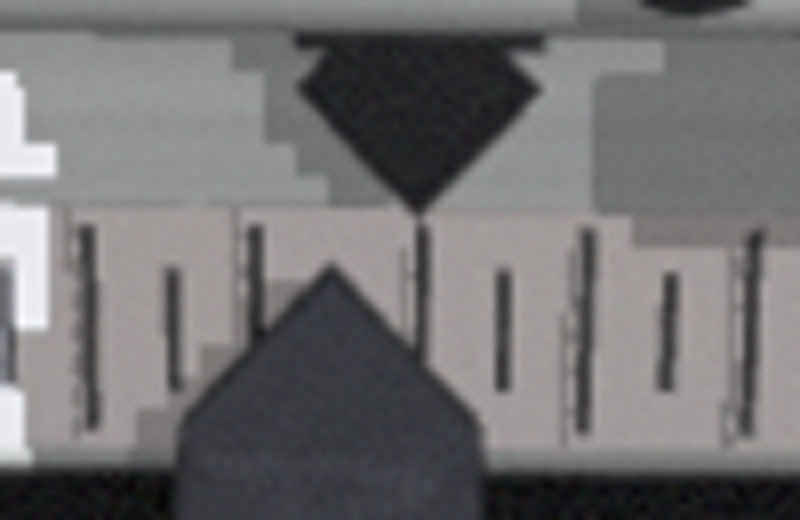

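```bash
python3 - <<'E'
from h import *
c=dict(np.load("w4.npz"));p=np.load("stage.npy")
P=ray(0,270+420/8,85+213/8,.022,c);I=ray(0,270+332/8,85+265/8,.022,c)
# yaw from plate front edge
a=ray(0,260/1.25,178/1.25,.012,c);b=ray(0,790/1.25,182.5/1.25,.012,c);d=a-b;yaw=np.arctan2(-d[0],d[1]);print("yaw",yaw,p[2])
for y in(yaw,p[2]):
    g=(I-P)[:2]@[-np.sin(y),np.cos(y)];print(P,I,"gap mm",g*1e3,"deg",g/.01*360)
# scale: tick spacing (5mm?) px
E
```

```text
yaw 0.007470527937593036 0.015697058287368428
[ 0.46177702 -0.17298797  0.022     ] [ 0.45881319 -0.16795607  0.022     ] gap mm 5.053900180003819 deg 181.94040648013748
[ 0.46177702 -0.17298797  0.022     ] [ 0.45881319 -0.16795607  0.022     ] gap mm 5.077800984655479 deg 182.80083544759725
```

The gap is 5.06 mm, i.e. 182° more clockwise. I'll go back to the knob.

send_rows(
  targets=[0, 0, 2, 0, 0, 0, -0.2, 0, 0, 3.8, 0, 0, 0, -0.2, 0, -2, 3.8, 0, 0, 0, -0.2, 0.7, -4, 3.8, 0, 0, 0, -0.2, 2.2, -6, 3.8, 0, 0, 0, -0.2],
)

```text
t: 13.68
eef_pos: [0.4404, -0.3248, 0.2035]
tool_rot: [[-0.019, 0.014, -1.0], [-0.019, -1.0, -0.014], [-1.0, 0.019, 0.019]]
wrist_force: [1.7, 0.4, 0.3]
grip_width: 0.601
```

send_rows(
  targets=[2.3, -0.9, 0, 0, 0, 0, -0.2, 4.56, -1.85, 0, 0, 0, 0, -0.2, 4.56, -1.85, 0, 0, 0, 0, -0.2, 4.56, -1.85, -2, 0, 0, 0, -0.2, 4.56, -1.85, -3.95, 0, 0, 0, -0.2],
)

```text
t: 14.3
eef_pos: [0.5546, -0.3719, 0.1066]
tool_rot: [[-0.016, 0.014, -1.0], [-0.021, -1.0, -0.014], [-1.0, 0.021, 0.016]]
wrist_force: [0.1, 0.1, -0.4]
grip_width: 0.603
```

send_rows(
  targets=[0, 0, 0, 0, 0, 0, 1, 0, 0, 0, 0, 0, 0, 1, 0, 0, 0, 0, 0, 0, 1, 0, 0, 0, 0, 0, 0, 1],
)

```text
t: 14.8
eef_pos: [0.5556, -0.3724, 0.1097]
tool_rot: [[-0.013, 0.014, -1.0], [-0.023, -1.0, -0.013], [-1.0, 0.023, 0.014]]
wrist_force: [-3.8, 1.4, 8.5]
grip_width: 0.171
```

send_rows(
  targets=[-0.8, -0.79, 0, 0, 0, 0, 1, -1.9, -0.96, 0, 0, 0, 0, 1, -2.89, -0.46, 0, 0, 0, 0, 1, -3.39, 0.54, 0, 0, 0, 0, 1, -3.22, 1.64, 0, 0, 0, 0, 1],
)

```text
t: 15.42
eef_pos: [0.4741, -0.3331, 0.1101]
tool_rot: [[-0.012, 0.011, -1.0], [-0.025, -1.0, -0.01], [-1.0, 0.025, 0.012]]
wrist_force: [11.9, -8.9, -20.6]
grip_width: 0.168
```

send_rows(
  targets=[0, 0.07, 0, 0, 0, 0, 1, 0, 0.07, 0, 0, 0, 0, 1, 0, 0.07, 0, 0, 0, 0, 1],
)

```text
t: 15.8
eef_pos: [0.4754, -0.3311, 0.11]
tool_rot: [[-0.009, 0.011, -1.0], [-0.025, -1.0, -0.011], [-1.0, 0.025, 0.009]]
wrist_force: [5.0, -1.3, -15.0]
grip_width: 0.167
```

Release, lift, and return to the viewing pose (0.385,-0.171,0.105).

send_rows(
  targets=[0, 0, 0, 0, 0, 0, -0.2, 0, 0, 0, 0, 0, 0, -0.2, 0, 0, 0, 0, 0, 0, -0.2, 0, 0, 1.5, 0, 0, 0, -0.2, 0, 0, 3.3, 0, 0, 0, -0.2],
)

```text
t: 16.42
eef_pos: [0.4747, -0.3308, 0.193]
tool_rot: [[-0.011, 0.011, -1.0], [-0.024, -1.0, -0.011], [-1.0, 0.024, 0.011]]
wrist_force: [0.0, -0.4, 0.7]
grip_width: 0.6
```

send_rows(
  targets=[-1.8, 1, 0, 0, 0, 0, -0.2, -3.6, 3, 0, 0, 0, 0, -0.2, -3.6, 5, 0, 0, 0, 0, -0.2, -3.6, 6.5, -1.5, 0, 0, 0, -0.2, -3.6, 6.5, -3.3, 0, 0, 0, -0.2],
)

```text
t: 17.05
eef_pos: [0.386, -0.1667, 0.1114]
tool_rot: [[-0.007, 0.015, -1.0], [-0.027, -1.0, -0.015], [-1.0, 0.027, 0.007]]
wrist_force: [0.3, -1.8, -0.5]
grip_width: 0.598
```

send_rows(
  targets=[0, 0, 0, 0, 0, 0, -0.2, 0, 0, 0, 0, 0, 0, -0.2],
)

```text
t: 17.3
eef_pos: [0.3871, -0.167, 0.1126]
tool_rot: [[-0.005, 0.015, -1.0], [-0.028, -0.999, -0.015], [-1.0, 0.028, 0.006]]
wrist_force: [2.2, -0.2, -0.3]
grip_width: 0.596
```

```bash
python3 - <<'E'
from h import *
print(r.state()['eef_pos'],r.state()['wrist_force'])
c=r.calibration("wrist");im=r.snapshot("wrist")[:,:,::-1];cv2.imwrite("pics/w5.png",im);np.savez("w5.npz",**c)
p=ray(0,311,118,.022,dict(np.load("w4.npz")));u,v=proj(0,p,c);u,v=int(u)-50,max(int(v)-33,0);print(u,v)
cv2.imwrite("pics/w5c.png",cv2.resize(im[v:v+65,u:u+100],None,fx=8,fy=8,interpolation=cv2.INTER_CUBIC))
E
```

```text
[ 0.38706485 -0.16697906  0.11264559] [ 2.18582115 -0.24837085 -0.29055522]
266 91
```

View pics/w5c.png

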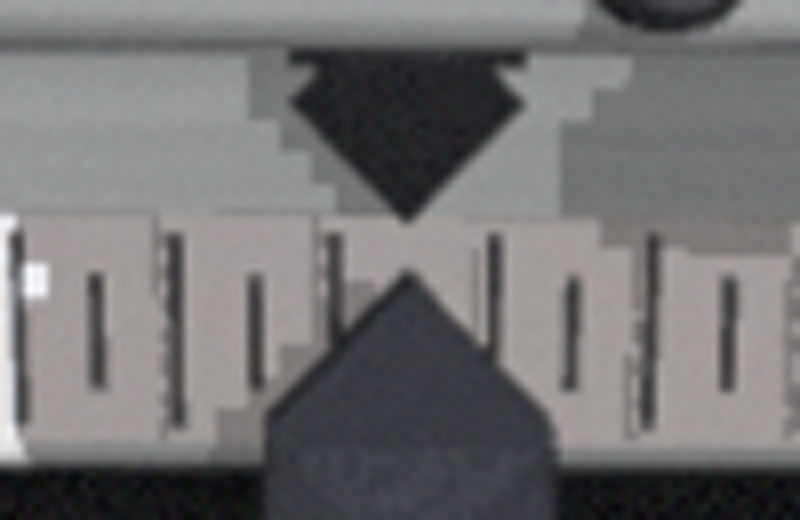

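The tips face each other: pointer at (408,221), index at (408,270) in the crop. I'll check the metric gap and look at the whole scene.

```bash
python3 - <<'E'
from h import *
c=dict(np.load("w5.npz"))
P=ray(0,266+408/8,91+221/8,.022,c);I=ray(0,266+408/8,91+270/8,.022,c)
for y in(.0075,.0157):print("gap mm",(I-P)[:2]@[-np.sin(y),np.cos(y)]*1e3)
t=r.snapshot("top")[245:325,272:402,::-1]
w=cv2.imread("pics/w5.png")
cv2.imwrite("pics/fin.png",np.vstack([cv2.resize(t,(520,320),interpolation=cv2.INTER_CUBIC),cv2.resize(w[:215],(520,175))]))
E
```

```text
gap mm -0.02429136735248378
gap mm -0.0008604954882747947
```

View pics/fin.png

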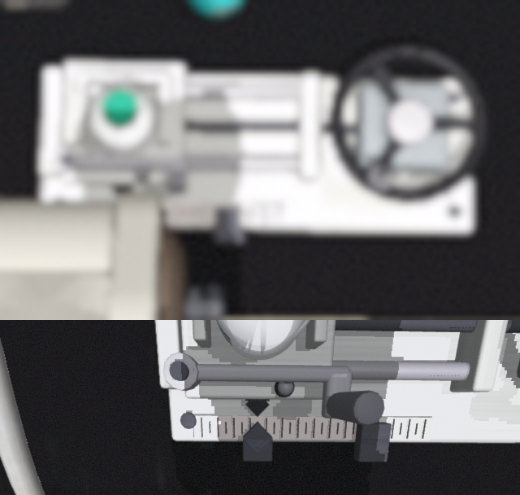

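The bottle is upright in its pocket, the keeper is shut and the pointer is opposite the index. The gripper is clear, so I'll raise it a little and hand in.

send_rows(
  targets=[0, 0, 2, 0, 0, 0, -0.2, 0, 0, 4, 0, 0, 0, -0.2, 0, 0, 4, 0, 0, 0, -0.2],
)

```text
t: 17.77
eef_pos: [0.3908, -0.1694, 0.218]
tool_rot: [[0.005, 0.013, -1.0], [-0.035, -0.999, -0.013], [-0.999, 0.035, -0.004]]
wrist_force: [-0.1, -0.6, 0.4]
grip_width: 0.598
```

```bash
python3 -c "
from workcell import r
print(r.state()['t'],r.job_done())"
```

```text
the job is handed in; nothing more can be done
17.775 None
```

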